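# Roll the indented cylinder up onto the cleaning bed and close the keeper

## Task

Push the indented cylinder slowly up the loading ramp of the cleaning bed, keeping a fingertip behind it all the way so that it never runs free or rolls back, until it drops home between the front and rear bed wheels. Then push the red keeper arm round as far as it goes, so that it lies across the front of the cylinder. Only push: do not take the cylinder or the keeper's knob between the fingers, lift nothing, and leave everything else on the table alone.

Things in the scene. Friction and masses are not known exactly. Their poses are not given: they have to be found in the camera images.
- cleaner: Cylinder cleaning bed: white and steel bench machine fixed to the table, 600 mm long, 220 wide, 310 high. Origin on the table under the ramp; own x points level in the uphill direction (roughly along the table's y), y to the left of that, z up. In order of x: loading ramp, four bed wheels (x = 85 to 167 mm), white brush hood from x = 182 mm, 210 mm high, with a motor on top.
- drum: The indented cylinder: steel with dark dimples, copper end bands, spoked ends; 80 mm diameter, 160 long, 0.38 to 0.77 kg, smooth and slippery, rolls freely. Origin at its centre; own y is its axis, along the cleaner's y; x and z turn as it rolls. Starts parked against the foot buffers, centre at x = -135, y within 3, z = 64 mm in the cleaner's frame. Let go higher up the ramp, it rolls back.
- ramp (a point): Middle of the ramp, between the runners, level with their tops: x = 0, y = 0, z = 45 mm in the cleaner's frame. Own x points uphill along the ramp (9 degrees above level), z square out of it. On the ramp the cylinder's centre runs at z = 40 mm, from x = -130 (parked) to x = 100 mm (upon the front wheels). Runner bars at y = +-60; side cheeks with inner faces at y = +-85, 25 mm above the runners.
- foot_buffers (a point): Midway between the two rubber foot buffers (balls of 20 mm diameter at y = +-70 mm) at the ramp's low end, that the parked cylinder leans on: x = -169, z = 27 mm in the cleaner's frame; their tops are 37 mm above the table. The space above them, behind the cylinder, is free.
- front_wheels (a point): Middle of the axle of the front pair of bed wheels: rubber, 32 mm diameter, at y = +-60 mm; x = 101, z = 45 mm in the cleaner's frame. The rear pair is alike, 50 mm farther along x. The wheels do not turn. Once its centre has passed over this axle, the cylinder drops 6 mm forward into the seat by itself.
- seat (a point): Where the cylinder's centre is when it is home on all four bed wheels: x = 126, y = 0, z = 95 mm in the cleaner's frame; axes as the cleaner's. Two rubber head buffers on the hood, at the same height, stand 3 mm behind the seated cylinder and stop it if it is pushed too far; let go, it settles back into the seat.
- keeper (a joint): Angle of the red keeper arm (level bar, 10 mm diameter, axis 95 mm above the table, reaching 100 mm from its upright pivot) in rad. 0: points downhill (the cleaner's -x) alongside the ramp; negative: swung outwards; 1.571, its stop: points to the cleaner's +y, across the ramp, 4 mm in front of the seated cylinder. Starts at -0.3 to 0.05. Stays where left; about 1.2 N at the knob moves it.
- keeper_pivot (a point): Pivot of the keeper arm, on the bar's axis: x = 77, y = -125, z = 95 mm in the cleaner's frame, on a steel post of 20 mm diameter beside the ramp, on the side away from the robot; a hub of 24 mm diameter stands 10 mm above it.
- keeper_knob (a point): Middle of the upright black knob (18 mm diameter, 28 mm tall, its top 129 mm above the table) on the keeper arm's free end, 100 mm from the pivot.
- jar: White jar with green cap, 60 mm diameter, 100 mm tall, standing on the table beyond the foot of the ramp. Origin under its centre. Leave alone.
- beaker: Steel beaker with a handle, 64 mm diameter, 70 mm tall, standing on the table by the ramp's foot on the side away from the robot. Origin under its centre. Leave alone.
- sleeve: Small wire-mesh sleeve standing on end, 60 mm diameter, 110 mm tall. Origin under its centre. Leave alone.
- dust_brush: Hand brush with wooden handle, 200 mm long, lying on the table. Origin under its middle. Leave alone.
- spanner: Steel spanner, 180 mm long, 8 mm thick, lying on the table. Origin under its middle. Leave alone.
- vial: Amber glass vial with black cap, 36 mm diameter, 75 mm tall. Origin under its centre. Leave alone.
There are look-alikes about, which are no part of the job. Leave any turquoise look-alike of the drum alone.

How it is judged:
By the outcome, as a careful person would: the job done as asked, in the order asked, and still so for the second after the job is handed in, with the robot touching nothing.
It also fails if it takes over 56 s, if anything falls off the work surface, if the arm or the gripper's body presses on something with over 40 N, if the wrist force passes 120 N, or if a joint passes its speed limit or range.

## Robot

A 6-joint arm with a two-finger parallel gripper is mounted at the origin on the work surface. World frame = base frame: x ahead of the robot, y to its left, z up, the work surface at z = 0. Lengths are in m, angles in rad, forces in N, time in s.
With the tool pointing down it reaches from about 0.35 to 0.85 m from the base axis. Payload 8.1 kg.
Tool frame: the origin (TCP) lies midway between the tips of the shut fingers; the grasp point (between the pads) lies 19 mm behind it; z points along the fingers, y is the direction in which the jaws open and shut (so a half turn about z gives the same grasp; the last joint's range is limited). The gripper opens to 93 mm and grips with 3 to 60 N. Pads are 15 mm wide; open, the fingers measure 128 mm over their backs; the gripper's body (75 mm by 188 mm) begins 65 mm behind the grasp point.
Start: joints at [1.067, 0.13, 1.488, -0, 1.523, -0.085], TCP at [0.244, 0.548, 0.219] pointing down, gripper open.
Joint ranges: [-2.96, 2.96], [-0.89, 2.26], [0.02, 2.5], [-1.34, 4.48], [0, 2.73], [-2.66, 2.66]. Speed limits (rad/s): [2.39, 2.39, 2.79, 3.14, 3.14, 3.14].

## Interface

Orientations are given as a rotation vector (axis times angle).
In Python, from plant import robot gives the robot as it stands. The module is installed in compiled form; this text tells all that it offers.
- The arm moves only by the shell command python3 -m pendant 'ROWS' [FORCE]. ROWS is JSON, a list of rows, each an object with "translation": the shift along the tool's x, y, z in mm, a list of three; "twist": the turn, a rotation vector about the tool's x, y, z in rad, a list of three; "grip": the opening, from -1 (shut) to 1 (fully open). A call has exactly 10 rows; each row shifts and turns the pose as measured when the row begins, along the tool's axes as they then stand; what a row does not reach is not made up. A row lasts 1/10 s, in which the tool goes at most 50 mm and 8.59 degrees, less where a joint would pass 70% of its speed; a pose out of reach is approached as far as the arm can. A call is refused whole if a number of a shift passes 50 or a number of a turn 0.15, either way. A call with a gripper value outside its range is refused whole. The fingers move at their own pace and stop on an object; FORCE is the grip in N (left out, the last holds). Time passes only in rows, so rows that do not move let the fingers close, or fill a call up. It gives the time, the measured TCP pose, the force and the opening at its end, in the units of the state.
- robot.read_state(): the state, without advancing time (a new reading comes with each control period).
- robot.read_camera(name): name is "scene" or "top" or "wrist"; returns (picture, depth): 400x640x3 uint8, red, green, blue; 400x640 float32, m along the optical axis (not along the pixel's ray), 0 where there is no reading.
- robot.camera_info(name): a dict with "vertical_fov" (degrees; the focal length in pixels is half the picture's height over the tangent of half this angle, whatever the lens; pixels are square), "cx", "cy" (the principal point, pixels), "D" ([k1, k2, p1, p2, k3] as OpenCV has them; the pictures are not rectified), "cam_to_world" (4x4, takes a point from camera to world coordinates). Camera axes: x right, y up, looking along -z (the intrinsics and any distortion apply to the point x, -y, -z); pixel columns grow to the right and rows downward; lengths in m; the calibration is good to about 2 mm. A picture is of the moment at which its call begins: read the wrist's pose just before it. camera_info takes no time and is no camera call; for the wrist camera it gives the pose at the moment of the call.
- robot.close_job(): hands the job in, once; it reports no verdict.
The state is a dict: "t": time; "q": joint angles; "dq": joint speeds; "joint_torque": joint torques, N m; "tool_pos": TCP position; "orientation": TCP orientation; "force": force on the tool from outside, world axes, zero at the start; "wrist_torque": the same for the moment, N m; "opening": finger opening in m.
Only numpy, scipy, OpenCV 4.12 (cv2) and the standard library are available. Lean on these libraries where they do the work, as an engineer would, in place of code of your own. Each camera call takes 0.05 s, during which the arm holds its last target. There are 200 camera calls.

## Working session

There is one attempt and no reset: what is moved stays moved. The work goes in short steps, Python scripts to look and compute and a shell command to move; the robot and the scene stay as the last step left them, time stands still between calls to the robot, and variables do not carry over. Pictures are saved under pics/ and viewed, about 8 in all and at most 12, crops included, and the job is handed in when it is done.

```bash
mkdir -p pics
cat > h.py <<'E'
import numpy as np,cv2
from plant import robot
def K(n):
    c=robot.camera_info(n); f=200/np.tan(np.radians(c['vertical_fov'])/2)
    return np.array([[f,0,c['cx']],[0,f,c['cy']],[0,0,1]]),np.array(c['D'],float),np.array(c['cam_to_world'])
def ray(n,uv):
    k,D,T=K(n); p=cv2.undistortPoints(np.array(uv,float).reshape(-1,1,2),k,D).reshape(-1,2)
    d=np.c_[p[:,0],-p[:,1],-np.ones(len(p))]
    return T[:3,3],d@T[:3,:3].T
def plane(n,uv,z):
    o,d=ray(n,uv); return o+d*((z-o[2])/d[:,2])[:,None]
def bydepth(n,uv,dep):
    o,d=ray(n,uv); return o+d*np.array([dep[int(v),int(u)] for u,v in uv])[:,None]
def proj(n,P):
    k,D,T=K(n); q=(np.atleast_2d(P)-T[:3,3])@T[:3,:3]; q=q*[1,-1,-1]
    return cv2.projectPoints(q,np.zeros(3),np.zeros(3),k,D)[0].reshape(-1,2)
def save(n,name):
    im,d=robot.read_camera(n); cv2.imwrite('pics/'+name+'.png',im[:,:,::-1]); np.save('pics/'+name+'.npy',d); return im,d
E
python3 - <<'E'
from h import *
for n in['scene','top']:
    save(n,n+'0'); print(n,K(n))
a=cv2.imread('pics/scene0.png');b=cv2.imread('pics/top0.png')
s=robot.read_state();print({k:np.round(v,3) for k,v in s.items()})
E
```

```text
scene (array([[512.5665421 ,   0.        , 320.36962092],
       [  0.        , 512.5665421 , 196.52009626],
       [  0.        ,   0.        ,   1.        ]]), array([-0.1275916,  0.       ,  0.       ,  0.       ,  0.       ]), array([[-0.80072202, -0.45403649,  0.39076222,  1.04386436],
       [ 0.5990325 , -0.60464117,  0.52494678,  0.71065005],
       [-0.00207407,  0.65441572,  0.75613211,  1.2504937 ],
       [ 0.        ,  0.        ,  0.        ,  1.        ]]))
top (array([[392.59622179,   0.        , 316.1920082 ],
       [  0.        , 392.59622179, 199.93381316],
       [  0.        ,   0.        ,   1.        ]]), array([-0.04917023,  0.        ,  0.        ,  0.        ,  0.        ]), array([[-0.00586402,  0.99502439, -0.09945895,  0.364119  ],
       [-0.99995916, -0.00651879, -0.00625961, -0.08858684],
       [-0.00687682,  0.09941818,  0.99502198,  1.14350862],
       [ 0.        ,  0.        ,  0.        ,  1.        ]]))
{'t': np.float64(0.1), 'q': array([ 1.067,  0.131,  1.489, -0.   ,  1.523, -0.085]), 'dq': array([ 0.001, -0.002, -0.003, -0.001, -0.001, -0.   ]), 'joint_torque': array([ 1.0000e-03, -5.6134e+01, -4.9310e+01,  7.7000e-02,  2.9000e-02,
       -0.0000e+00]), 'tool_pos': array([0.244, 0.548, 0.218]), 'orientation': array([-6.530e-01, -3.073e+00,  2.000e-03]), 'force': array([-0.433,  0.147, -0.547]), 'wrist_torque': array([-0.016, -0.03 ,  0.016]), 'opening': np.float64(0.093)}
```

View pics/scene0.png

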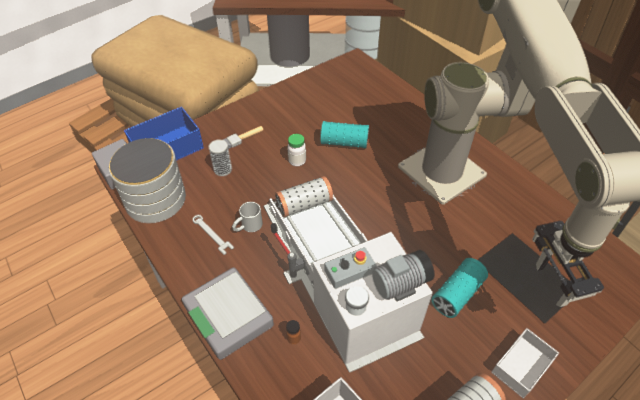

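View pics/top0.png

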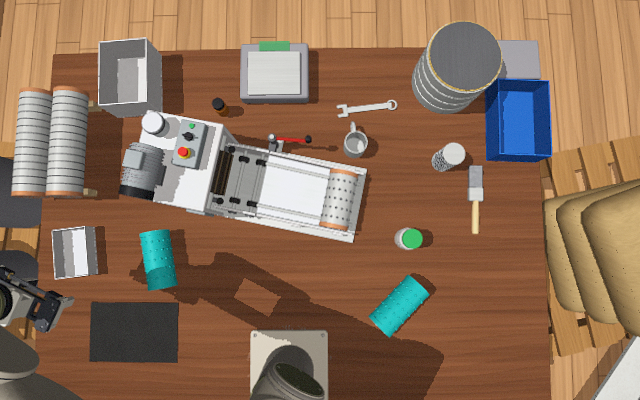

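Candidates for the drum, in the top picture: the dimpled steel cylinder with copper bands on the ramp at (340,198), which is the one described; turquoise look-alikes at (158,260) and (400,305); the large banded cylinders at (32,140) and (68,140). The red keeper is at (292,139), its knob at (308,139). The jar is at (408,239), the beaker at (355,140).

Run:
```python
from h import *
b=cv2.imread('pics/top0.png');d=np.load('pics/top0.npy')
c=cv2.resize(b[110:250,195:385],None,fx=4,fy=4,interpolation=cv2.INTER_CUBIC);cv2.imwrite('pics/crop0.png',c)
hsv=cv2.cvtColor(b,cv2.COLOR_BGR2HSV)
m=cv2.inRange(hsv,(5,90,100),(18,255,255));m[:, :310]=0;m[:,370:]=0;m[:150]=0;m[245:]=0
n,l,st,ce=cv2.connectedComponentsWithStats(m)
for i in range(1,n):
    if st[i,4]>15:
        v,u=np.where(l==i);P=bydepth('top',np.c_[u,v],d);print('cop',st[i],ce[i].round(1),P.mean(0).round(4),P[:,2].max().round(4))
m=cv2.inRange(hsv,(0,150,80),(6,255,255))|cv2.inRange(hsv,(174,150,80),(180,255,255));m[:,:260]=0;m[:,330:]=0;m[:120]=0;m[160:]=0
v,u=np.where(m>0);uv=np.c_[u,v];P=plane('top',uv,.1);print('red',len(u),P.mean(0),P[P[:,1].argmin()],P[P[:,1].argmax()],cv2.fitLine(P[:,:2].astype(np.float32),2,0,.01,.01).ravel(),bydepth('top',uv,d)[:,2])
```

```text
cop [310 150  60  25 609] [340.4 157.9] [ 0.6015 -0.1536  0.0062] 1.1435
cop [330 168  28  10 106] [343.1 171.9] [ 0.5426 -0.1545  0.1062] 1.1435
cop [310 183  60  62 705] [350.5 230.7] [ 0.3879 -0.1805  0.0067] 1.1435
cop [319 222  29   9 120] [333.  225.6] [ 0.3998 -0.1263  0.095 ] 0.1086
red 112 [ 0.63459737 -0.01472214  0.1       ] [ 0.63223967 -0.05257891  0.1       ] [0.64127439 0.02635691 0.1       ] [ 0.11216479  0.9936896   0.63459736 -0.01472214] [ 1.00178409e-01  9.87678374e-02  1.01766299e-01  9.89031595e-02
  9.88135588e-02  7.43282276e-05  4.20462572e-04  8.60638447e-04
  2.74678422e-03  3.47505032e-03  1.71813031e-03 -1.88054254e-03
  1.01100241e-01  9.91727627e-02  9.83671764e-02  9.72041110e-02
  1.01360818e-01  1.00347011e-01  9.95555559e-02  1.01365211e-01
  1.02352380e-01  1.00872322e-01  9.86748727e-02  9.98703623e-02
  9.38870111e-02  1.00130112e-01  9.88725834e-02  9.60325767e-02
 -4.58779469e-04  2.08177573e-03  1.15431174e-03  3.84415714e-03
  1.68190007e-03 -7.10094712e-04 -2.48303916e-03  6.07155580e-03
  1.02210829e-01  9.84025240e-02  1.01491377e-01  1.03
[... 481 characters left out ...]
2  9.80414787e-02  1.01574840e-01  9.88330646e-02
  9.89164704e-02  1.00616228e-01  1.01945593e-01  1.01210974e-01
  9.82104962e-02  1.01364333e-01  1.01323512e-01  1.00144346e-01
  9.68449850e-02  1.00052203e-01  9.97307974e-02  1.00471107e-01
  9.76429888e-02  9.95437432e-02  1.00260184e-01  9.48560679e-02
  9.55908723e-02  9.95353612e-02  9.93279049e-02  9.71049163e-02
  1.00008088e-01  1.00399893e-01  1.01335841e-01  9.82172270e-02
  9.92716196e-02  1.00699571e-01  1.00678140e-01  9.71372241e-02
  1.00549344e-01  1.00136537e-01  9.88970976e-02  1.02079359e-01
  1.00504923e-01  9.94340160e-02  9.95742994e-02  9.67698810e-02
 -1.20980257e-03  4.10926627e-03  1.79623065e-03 -3.00221439e-03]
```

View pics/crop0.png

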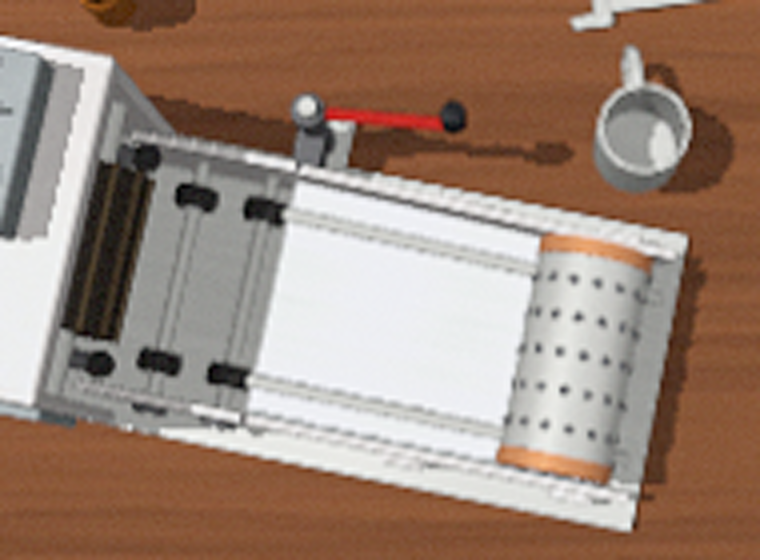

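```bash
cat > fit.py <<'E'
from h import *
C=lambda x,y:(x/4+195-.375,y/4+110-.375)
# px(crop), height, cleaner xy
F=[((265,210),.052,(101,-60)),((228,374),.052,(101,60)),((197,195),.052,(151,-60)),((160,360),.052,(151,60)),((307,110),.103,(77,-125)),
((596,250),.082,(-135,-75)),((555,464),.082,(-135,75))]
W=np.array([plane('top',[C(*p)],z)[0,:2] for p,z,_ in F]);M=np.array([f[2] for f in F])/1000
wm,mm=W.mean(0),M.mean(0)
H=(M-mm).T@(W-wm);yaw=np.arctan2(H[0,1]-H[1,0],H[0,0]+H[1,1])
R=np.array([[np.cos(yaw),-np.sin(yaw)],[np.sin(yaw),np.cos(yaw)]]);t=wm-R@mm
print('yaw',yaw,np.degrees(yaw),'t',t);print(((W-t)@R*1000).round(1),'\n',M*1000)
kn=plane('top',[C(453,115)],.125)[0,:2];k=(kn-t)@R*1000;print('knob world',kn,'cl',k, 'ang',np.arctan2(k[1]+125,-(k[0]-77)),np.hypot(k[1]+125,k[0]-77))
np.savez('cl.npz',R=R,t=t,yaw=yaw)
for n,p in [('drum',(-135,0)),('seat',(126,0)),('foot',(-169,0)),('pivot',(77,-125)),('kend',(77,-25))]: print(n,t+R@np.array(p)/1000)
for n,p,z in [('beaker',(642,135),.07),('jar',None,.1)]:
    q=plane('top',[C(*p)] if p else [(412,238)],z)[0,:2];print(n,q,(q-t)@R*1000)
E
python3 fit.py
```

```text
yaw 1.3583931763179933 77.8301959223913 t [ 0.50208379 -0.01166991]
[[ 100.6  -59.8]
 [ 100.5   59.2]
 [ 150.3  -60.5]
 [ 149.5   59.4]
 [  78.3 -124.5]
 [-133.2  -73.9]
 [-135.1   75.1]] 
 [[ 101.  -60.]
 [ 101.   60.]
 [ 151.  -60.]
 [ 151.   60.]
 [  77. -125.]
 [-135.  -75.]
 [-135.   75.]]
knob world [ 0.63016426 -0.06108096] cl [ -21.30003711 -135.6184555 ] ang -0.10760363945782345 98.87188120151784
drum [ 0.47362449 -0.14363608]
seat [0.52864581 0.1114985 ]
foot [ 0.46645696 -0.176872  ]
pivot [0.64050702 0.03724847]
kend [0.54275431 0.05832943]
beaker [ 0.62932352 -0.19140748] [-148.87498685 -162.27070344]
jar [ 0.36537864 -0.33533573] [-345.210877     65.40111609]
```

```bash
cat > st.py <<'E'
from h import *
import sys
from scipy.spatial.transform import Rotation as Ro
z=np.load('cl.npz');s=robot.read_state();R=Ro.from_rotvec(s['orientation']).as_matrix()
p=s['tool_pos'];c=(p[:2]-z['t'])@z['R']*1000
print('t',s['t'],'pos',np.round(p,4),'cleaner',c.round(1),'q',np.round(s['q'],2),'F',np.round(s['force'],1),'op',s['opening'])
U=np.array([[*z['R'][:,0],0],[*-z['R'][:,1],0],[0,0,-1]]).T
print('twist left',Ro.from_matrix(R.T@U).as_rotvec().round(3))
if len(sys.argv)>1:
    g=np.array(eval(sys.argv[1]))/1000;w=np.r_[z['t']+z['R']@g[:2],g[2]]
    print('shift tool mm',((w-p)@R*1000).round(1))
E
python3 -m pendant '[{"translation":[-25,-36,-6],"twist":[0,0,0],"grip":1},{"translation":[-25,-36,-6],"twist":[0,0,0],"grip":1},{"translation":[-25,-36,-6],"twist":[0,0,0],"grip":1},{"translation":[-25,-36,-6],"twist":[0,0,0],"grip":1},{"translation":[-25,-36,-6],"twist":[0,0,0],"grip":1},{"translation":[-25,-36,-6],"twist":[0,0,0],"grip":1},{"translation":[-25,-36,-6],"twist":[0,0,0],"grip":1},{"translation":[0,0,0],"twist":[0,0,0.15],"grip":1},{"translation":[0,0,0],"twist":[0,0,0.15],"grip":1},{"translation":[0,0,0],"twist":[0,0,0.15],"grip":1}]'; python3 st.py "(-210,0,200)"
```

```text
t: 1.1
tool_pos: [0.3008, 0.2323, 0.2549]
orientation: [-1.321, -2.849, 0.021]
force: [0.1, -0.3, -0.0]
opening: 0.0929
t 1.1 pos [0.3008 0.2323 0.2549] cleaner [196.1 248.1] q [ 0.53 -0.5   1.97 -0.01  1.67 -0.17] F [ 0.1 -0.3 -0. ] op 0.09288623699261997
twist left [-0.009  0.01   0.915]
shift tool mm [-444.  -169.7   59.3]
```

```bash
python3 -m pendant '[{"translation":[0,0,0],"twist":[0,0,0.15],"grip":1},{"translation":[0,0,0],"twist":[0,0,0.15],"grip":1},{"translation":[0,0,0],"twist":[0,0,0.15],"grip":1},{"translation":[0,0,0],"twist":[0,0,0.15],"grip":1},{"translation":[0,0,0],"twist":[0,0,0.15],"grip":1},{"translation":[0,0,0],"twist":[0,0,0.15],"grip":1},{"translation":[-41,25,0],"twist":[0,0,0],"grip":1},{"translation":[-41,25,0],"twist":[0,0,0],"grip":1},{"translation":[-41,25,0],"twist":[0,0,0],"grip":1},{"translation":[-41,25,0],"twist":[0,0,0],"grip":1}]'; python3 st.py "(-210,0,200)"
```

```text
t: 2.1
tool_pos: [0.3636, 0.051, 0.2532]
orientation: [2.423, 1.995, -0.025]
force: [0.7, 0.0, 0.5]
opening: 0.093
t 2.1 pos [0.3636 0.051  0.2532] cleaner [ 32.1 148.6] q [ 0.01 -0.54  2.   -0.01  1.68  0.2 ] F [0.7 0.  0.5] op 0.0930030547301416
twist left [-0.008  0.014  0.019]
shift tool mm [-244.1  144.3   55.5]
```

```bash
python3 -m pendant '[{"translation":[-35,20,0],"twist":[0,0,0.01],"grip":1},{"translation":[-35,20,0],"twist":[0,0,0.01],"grip":1},{"translation":[-35,20,0],"twist":[0,0.01,0],"grip":1},{"translation":[-35,20,0],"twist":[-0.008,0,0],"grip":1},{"translation":[-35,20,0],"twist":[0,0,0],"grip":1},{"translation":[-35,20,0],"twist":[0,0,0],"grip":1},{"translation":[-34,20,0],"twist":[0,0,0],"grip":1},{"translation":[0,4,20],"twist":[0,0,0],"grip":1},{"translation":[0,0,20],"twist":[0,0,0],"grip":1},{"translation":[0,0,10],"twist":[0,0,0],"grip":1}]'; python3 st.py "(-200,0,54)"
python3 - <<'E'
from h import *
save('wrist','w1')
E
```

```text
t: 3.1
tool_pos: [0.4539, -0.2374, 0.201]
orientation: [2.453, 1.958, -0.005]
force: [1.5, -0.5, -0.3]
opening: 0.0926
t 3.1 pos [ 0.4539 -0.2374  0.201 ] cleaner [-230.8   -0.5] q [-0.58 -0.1   1.75 -0.    1.49 -0.36] F [ 1.5 -0.5 -0.3] op 0.09263893081786138
twist left [ 0.     0.004 -0.011]
shift tool mm [ 31.4  -0.9 146.9]
```

View pics/w1.png

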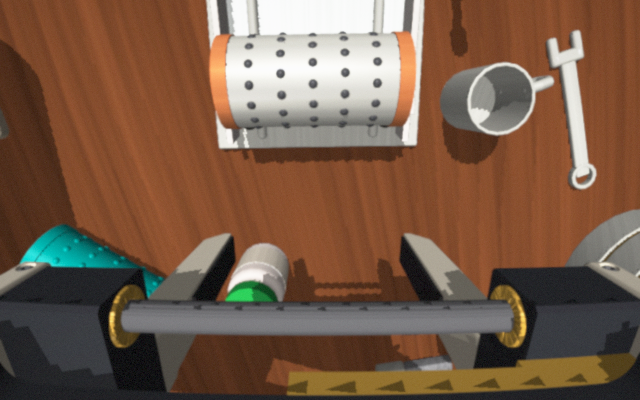

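The close view confirms the choice: steel cylinder with dark dimples and copper bands at (220,80) and (403,80), on the ramp. The beaker is at (495,98) and the jar at (258,275), both clear of the descent.

```bash
python3 - <<'E'
from h import *
d=np.load('pics/w1.npy');z=np.load('cl.npz')
P=bydepth('wrist',[(314,60),(314,80),(314,100),(222,80),(405,80),(314,118)],d)
print(np.c_[(P[:,:2]-z['t'])@z['R']*1000,P[:,2]*1000].round(1))
E
python3 -m pendant '[{"translation":[4,0,15],"twist":[0,0,0],"grip":1},{"translation":[4,0,15],"twist":[0,0,-0.01],"grip":1},{"translation":[4,0,15],"twist":[0,0,0],"grip":1},{"translation":[4,0,15],"twist":[0,0,0],"grip":1},{"translation":[3,0,15],"twist":[0,0,0],"grip":1},{"translation":[3,0,15],"twist":[0,0,0],"grip":1},{"translation":[3,0,15],"twist":[0,0,0],"grip":1},{"translation":[3,0,15],"twist":[0,0,0],"grip":1},{"translation":[3,0,15],"twist":[0,0,0],"grip":1},{"translation":[0,0,10],"twist":[0,0,0],"grip":1}]'; python3 st.py "(-183,0,54)"
```

```text
[[-118.9    1.9  102.1]
 [-133.7    2.   103.7]
 [-148.6    2.3   99.7]
 [-132.6   72.9  106.1]
 [-134.1  -68.2  104.7]
 [-163.     2.6   91.5]]
t: 4.15
tool_pos: [0.4615, -0.1994, 0.0469]
orientation: [2.429, 1.983, -0.002]
force: [-0.5, 1.0, 0.5]
opening: 0.093
t 4.15 pos [ 0.4615 -0.1994  0.0469] cleaner [-1.921e+02  1.000e-01] q [-0.51  0.02  1.93 -0.    1.19 -0.3 ] F [-0.5  1.   0.5] op 0.09302154564320742
twist left [0.004 0.004 0.011]
shift tool mm [ 9.   0.2 -7.1]
```

```bash
python3 -m pendant '[{"translation":[0,0,-4],"twist":[0,0,0],"grip":1},{"translation":[2,0,-3],"twist":[0,0,0],"grip":1},{"translation":[2,0,0],"twist":[0,0,0],"grip":1},{"translation":[2,0,0],"twist":[0,0,0],"grip":1},{"translation":[2,0,0],"twist":[0,0,0],"grip":1},{"translation":[2,0,-0.3],"twist":[0,0,0],"grip":1},{"translation":[2,0,-0.3],"twist":[0,0,0],"grip":1},{"translation":[2,0,-0.3],"twist":[0,0,0],"grip":1},{"translation":[2,0,-0.3],"twist":[0,0,0],"grip":1},{"translation":[2,0,-0.3],"twist":[0,0,0],"grip":1}]'; python3 st.py "(-183,0,54)"
```

```text
t: 5.15
tool_pos: [0.4675, -0.1831, 0.0595]
orientation: [2.423, 1.978, -0.001]
force: [-1.3, -3.6, 2.3]
opening: 0.0933
t 5.15 pos [ 0.4675 -0.1831  0.0595] cleaner [-174.8   -2.4] q [-0.47 -0.01  1.93 -0.01  1.2  -0.27] F [-1.3 -3.6  2.3] op 0.09325931010682352
twist left [0.01  0.009 0.011]
shift tool mm [-8.1 -2.5  5.6]
```

```bash
python3 -m pendant '[{"translation":[3,-1,2],"twist":[0,0,0.011],"grip":1},{"translation":[3,-0.5,2],"twist":[0.01,0.009,0],"grip":1},{"translation":[3,-0.5,1],"twist":[0,0,0],"grip":1},{"translation":[3,-0.3,0],"twist":[0,0,0],"grip":1},{"translation":[3,-0.3,0],"twist":[0,0,0],"grip":1},{"translation":[3,0,-0.3],"twist":[0,0,0],"grip":1},{"translation":[3,0,-0.3],"twist":[0,0,0],"grip":1},{"translation":[3,0,-0.3],"twist":[0,0,0],"grip":1},{"translation":[3,0,-0.3],"twist":[0,0,0],"grip":1},{"translation":[3,0,-0.3],"twist":[0,0,0],"grip":1}]'; python3 st.py "(-145,0,58)"
python3 - <<'E'
from h import *
save('top','t1');c=cv2.imread('pics/t1.png')[110:250,195:385];cv2.imwrite('pics/t1c.png',cv2.resize(c,None,fx=4,fy=4,interpolation=cv2.INTER_CUBIC))
E
```

```text
t: 6.15
tool_pos: [0.4721, -0.1515, 0.0564]
orientation: [2.444, 1.973, -0.0]
force: [-1.4, -3.7, 3.2]
opening: 0.0927
t 6.15 pos [ 0.4721 -0.1515  0.0564] cleaner [-143.    -0.2] q [-0.41 -0.01  1.94 -0.    1.21 -0.2 ] F [-1.4 -3.7  3.2] op 0.09266766117827271
twist left [ 0.001  0.001 -0.   ]
shift tool mm [-2.  -0.2 -1.6]
```

View pics/t1c.png

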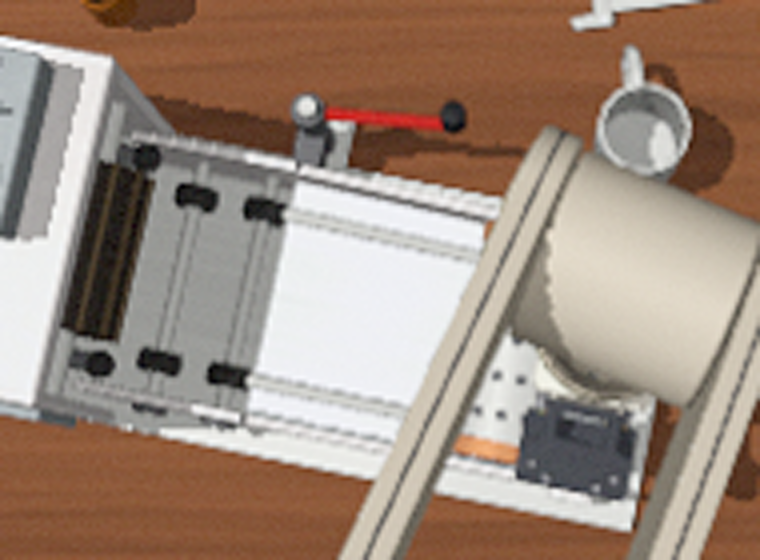

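The drum has moved up and the gripper sits behind it, with its band at crop (490,445); the rest is hidden by the arm. Pushing on.

```bash
for i in 1; do python3 -m pendant '[{"translation":[4,0,-0.6],"twist":[0,0,0],"grip":1},{"translation":[4,0,-0.6],"twist":[0,0,0],"grip":1},{"translation":[4,0,-0.6],"twist":[0,0,0],"grip":1},{"translation":[4,0,-0.6],"twist":[0,0,0],"grip":1},{"translation":[4,0,-0.6],"twist":[0,0,0],"grip":1},{"translation":[4,0,-0.6],"twist":[0,0,0],"grip":1},{"translation":[4,0,-0.6],"twist":[0,0,0],"grip":1},{"translation":[4,0,-0.6],"twist":[0,0,0],"grip":1},{"translation":[4,0,-0.6],"twist":[0,0,0],"grip":1},{"translation":[4,0,-0.6],"twist":[0,0,0],"grip":1}]'; done; python3 st.py "(-103,0,63)"
python3 - <<'E'
from h import *
save('wrist','w2')
E
```

```text
t: 7.2
tool_pos: [0.4806, -0.1089, 0.0625]
orientation: [-2.443, -1.975, 0.002]
force: [-1.0, -4.6, 2.1]
opening: 0.0927
t 7.2 pos [ 0.4806 -0.1089  0.0625] cleaner [-99.5   0.5] q [-0.33 -0.02  1.94 -0.    1.22 -0.11] F [-1.  -4.6  2.1] op 0.0927139735753965
twist left [-0.001  0.001  0.001]
shift tool mm [-3.5  0.5 -0.5]
```

View pics/w2.png

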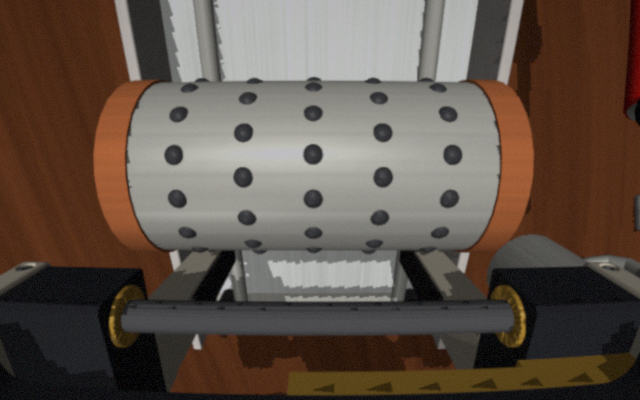

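The wrist view shows the drum square across the runners, with ends at columns 100 and 530. Both fingers are behind it at (215,260) and (425,260).

```bash
python3 -m pendant '[{"translation":[4,0,-0.65],"twist":[0,0,0],"grip":1},{"translation":[4,0,-0.65],"twist":[0,0,0],"grip":1},{"translation":[4,0,-0.65],"twist":[0,0,0],"grip":1},{"translation":[4,0,-0.65],"twist":[0,0,0],"grip":1},{"translation":[4,0,-0.65],"twist":[0,0,0],"grip":1},{"translation":[4,0,-0.65],"twist":[0,0,0],"grip":1},{"translation":[4,0,-0.65],"twist":[0,0,0],"grip":1},{"translation":[4,0,-0.65],"twist":[0,0,0],"grip":1},{"translation":[4,0,-0.65],"twist":[0,0,0],"grip":1},{"translation":[4,0,-0.65],"twist":[0,0,0],"grip":1}]'; python3 st.py "(-60,0,69)"
python3 -m pendant '[{"translation":[4,0,-0.65],"twist":[0,0,0],"grip":1},{"translation":[4,0,-0.65],"twist":[0,0,0],"grip":1},{"translation":[4,0,-0.65],"twist":[0,0,0],"grip":1},{"translation":[4,0,-0.65],"twist":[0,0,0],"grip":1},{"translation":[4,0,-0.65],"twist":[0,0,0],"grip":1},{"translation":[4,0,-0.65],"twist":[0,0,0],"grip":1},{"translation":[4,0,-0.65],"twist":[0,0,0],"grip":1},{"translation":[4,0,-0.65],"twist":[0,0,0],"grip":1},{"translation":[4,0,-0.65],"twist":[0,0,0],"grip":1},{"translation":[4,0,-0.65],"twist":[0,0,0],"grip":1}]'; python3 st.py "(-20,0,75)"
```

```text
t: 8.25
tool_pos: [0.4894, -0.0661, 0.0693]
orientation: [-2.443, -1.974, 0.003]
force: [-1.2, -4.2, 3.5]
opening: 0.0928
t 8.25 pos [ 0.4894 -0.0661  0.0693] cleaner [-55.9   0.9] q [-0.24 -0.03  1.93 -0.    1.24 -0.03] F [-1.2 -4.2  3.5] op 0.09278883438044942
twist left [-0.002  0.001  0.001]
shift tool mm [-4.1  0.9  0.3]
t: 9.25
tool_pos: [0.4982, -0.0234, 0.0762]
orientation: [-2.442, -1.974, 0.003]
force: [-1.2, -4.7, 2.9]
opening: 0.093
t 9.25 pos [ 0.4982 -0.0234  0.0762] cleaner [-12.3   1.3] q [-0.15 -0.02  1.92 -0.    1.25  0.06] F [-1.2 -4.7  2.9] op 0.0930334285754389
twist left [-0.003  0.001  0.001]
shift tool mm [-7.7  1.3  1.2]
```

```bash
python3 -m pendant '[{"translation":[4,0,-0.65],"twist":[0,0,0],"grip":1},{"translation":[4,0,-0.65],"twist":[0,0,0],"grip":1},{"translation":[4,0,-0.65],"twist":[0,0,0],"grip":1},{"translation":[4,0,-0.65],"twist":[0,0,0],"grip":1},{"translation":[4,0,-0.65],"twist":[0,0,0],"grip":1},{"translation":[4,0,-0.65],"twist":[0,0,0],"grip":1},{"translation":[4,0,-0.65],"twist":[0,0,0],"grip":1},{"translation":[4,0,-0.65],"twist":[0,0,0],"grip":1},{"translation":[3,0,-0.5],"twist":[0,0,0],"grip":1},{"translation":[3,0,-0.5],"twist":[0,0,0],"grip":1}]'; python3 st.py "(53,0,86)"
python3 -m pendant '[{"translation":[2,0,-0.3],"twist":[0,0,0],"grip":1},{"translation":[2,0,-0.3],"twist":[0,0,0],"grip":1},{"translation":[2,0,-0.3],"twist":[0,0,0],"grip":1},{"translation":[2,0,-0.3],"twist":[0,0,0],"grip":1},{"translation":[2,0,-0.3],"twist":[0,0,0],"grip":1},{"translation":[2,0,-0.3],"twist":[0,0,0],"grip":1},{"translation":[2,0,-0.3],"twist":[0,0,0],"grip":1},{"translation":[2,0,-0.3],"twist":[0,0,0],"grip":1},{"translation":[2,0,-0.3],"twist":[0,0,0],"grip":1},{"translation":[2,0,-0.3],"twist":[0,0,0],"grip":1}]'; python3 st.py "(53,0,86)"
python3 - <<'E'
from h import *
save('wrist','w3')
E
```

```text
t: 10.25
tool_pos: [0.5066, 0.0177, 0.0826]
orientation: [-2.441, -1.973, 0.004]
force: [-0.9, -2.7, 1.4]
opening: 0.093
t 10.25 pos [0.5066 0.0177 0.0826] cleaner [29.6  1.8] q [-0.07 -0.01  1.89  0.    1.26  0.14] F [-0.9 -2.7  1.4] op 0.0929875114351999
twist left [-0.003  0.     0.001]
shift tool mm [23.4  1.8 -3.4]
t: 11.25
tool_pos: [0.508, 0.0271, 0.0879]
orientation: [2.438, 1.968, -0.033]
force: [-4.1, -9.6, 7.2]
opening: 0.0928
t 11.25 pos [0.508  0.0271 0.0879] cleaner [39.1  2.4] q [-0.03  0.    1.87 -0.02  1.28  0.19] F [-4.1 -9.6  7.2] op 0.09282684643370824
twist left [-0.007  0.022  0.   ]
shift tool mm [13.9  2.4  1.5]
```

View pics/w3.png

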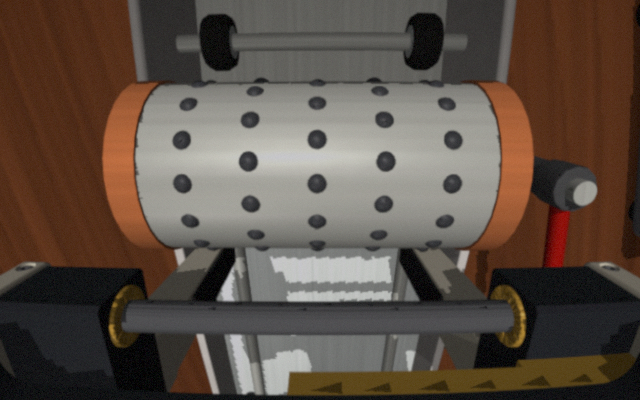

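It has climbed against the front wheels: force is up to about 10 N and only half of each row is reached. I'll use longer rows.

```bash
python3 -m pendant '[{"translation":[3,0,0.5],"twist":[0,0.01,0],"grip":1},{"translation":[4,0,0.5],"twist":[0,0.01,0],"grip":1},{"translation":[4,0,0.3],"twist":[0,0,0],"grip":1},{"translation":[4,0,0],"twist":[0,0,0],"grip":1},{"translation":[4,0,0],"twist":[0,0,0],"grip":1},{"translation":[3,0,0],"twist":[0,0,0],"grip":1},{"translation":[2,0,0],"twist":[0,0,0],"grip":1},{"translation":[0,0,0],"twist":[0,0,0],"grip":1},{"translation":[0,0,0],"twist":[0,0,0],"grip":1},{"translation":[0,0,0],"twist":[0,0,0],"grip":1}]'; python3 st.py "(66,0,86)"
python3 - <<'E'
from h import *
im,d=save('wrist','w4');z=np.load('cl.npz')
P=bydepth('wrist',[(317,v) for v in range(60,250,15)],d)
print(np.c_[(P[:,:2]-z['t'])@z['R']*1000,P[:,2]*1000].round(1))
E
```

```text
t: 12.3
tool_pos: [0.5131, 0.051, 0.0867]
orientation: [-2.442, -1.971, 0.012]
force: [0.6, 0.2, -0.5]
opening: 0.0935
t 12.3 pos [0.5131 0.051  0.0867] cleaner [63.5  2.4] q [ 0.    0.02  1.86 -0.    1.28  0.21] F [ 0.6  0.2 -0.5] op 0.09346390096504374
twist left [-0.007  0.004 -0.   ]
shift tool mm [2.5 2.4 0.7]
[[158.8   2.4 120.2]
 [152.5   2.3 130.1]
 [147.2   2.3 131.4]
 [141.9   2.3 133.9]
 [136.8   2.2 137.1]
 [131.4   2.2 135.9]
 [125.7   2.3 134.3]
 [120.4   2.2 136. ]
 [114.    2.3 133.2]
 [107.6   2.3 131.4]
 [ 98.    2.4 121.5]
 [ 61.9   3.   46.2]
 [ 50.2   3.1  44.9]]
```

The drum is home: its top line is at x≈126, z≈136 mm in the cleaner's frame, at the seat, and the contact force is zero. Next I back off, rise, shut the fingers, turn 45° and go to the outer side of the keeper knob.

```bash
python3 -m pendant '[{"translation":[-6,0,0],"twist":[0,0,0],"grip":1},{"translation":[-14,0,0],"twist":[0,0,0],"grip":1},{"translation":[-20,0,-5],"twist":[0,0,0],"grip":1},{"translation":[-10,0,-30],"twist":[0,0,0],"grip":1},{"translation":[0,0,-35],"twist":[0,0,0],"grip":1},{"translation":[0,0,-35],"twist":[0,0,0],"grip":1},{"translation":[0,0,-10],"twist":[0,0,0],"grip":-1},{"translation":[0,0,0],"twist":[0,0,-0.15],"grip":-1},{"translation":[0,0,0],"twist":[0,0,-0.15],"grip":-1},{"translation":[0,0,0],"twist":[0,0,-0.15],"grip":-1}]' 10; python3 st.py "(-46,-152,190)"
python3 -m pendant '[{"translation":[0,0,0],"twist":[0,0,-0.15],"grip":-1},{"translation":[0,0,0],"twist":[0,0,-0.15],"grip":-1},{"translation":[0,0,0],"twist":[0,0,-0.035],"grip":-1},{"translation":[0,0,0],"twist":[0,0,0],"grip":-1},{"translation":[0,0,0],"twist":[0,0,0],"grip":-1},{"translation":[0,0,0],"twist":[0,0,0],"grip":-1},{"translation":[0,0,0],"twist":[0,0,0],"grip":-1},{"translation":[0,0,0],"twist":[0,0,0],"grip":-1},{"translation":[0,0,0],"twist":[0,0,0],"grip":-1},{"translation":[0,0,0],"twist":[0,0,0],"grip":-1}]'; python3 st.py "(-46,-152,190)"
```

```text
t: 13.35
tool_pos: [0.4996, -0.0084, 0.2039]
orientation: [-1.935, -2.467, 0.017]
force: [0.1, -0.2, 0.5]
opening: 0.0657
t 13.35 pos [ 0.4996 -0.0084  0.2039] cleaner [2.7 3.1] q [-0.11 -0.12  1.77 -0.01  1.51 -0.36] F [ 0.1 -0.2  0.5] op 0.06572922589419977
twist left [-0.012  0.005  0.453]
shift tool mm [-111.7  118.3   12.7]
t: 14.35
tool_pos: [0.4967, -0.0123, 0.1988]
orientation: [-1.493, -2.75, 0.02]
force: [-0.4, 0.5, 0.2]
opening: 0.001
t 14.35 pos [ 0.4967 -0.0123  0.1988] cleaner [-1.8  5.2] q [-0.12 -0.12  1.78 -0.01  1.5  -0.7 ] F [-0.4  0.5  0.2] op 0.0009602079823941235
twist left [-0.018  0.002  0.789]
shift tool mm [-142.7   79.5    6.7]
```

```bash
python3 -m pendant '[{"translation":[-24,13,0],"twist":[0,0,0],"grip":-1},{"translation":[-24,13,0],"twist":[-0.01,0,0],"grip":-1},{"translation":[-24,14,0],"twist":[0,0,0],"grip":-1},{"translation":[-24,14,0],"twist":[0,0,0],"grip":-1},{"translation":[-24,13,0],"twist":[0,0,0],"grip":-1},{"translation":[-23,13,0],"twist":[0,0,0],"grip":-1},{"translation":[0,0,5],"twist":[0,0,0],"grip":-1},{"translation":[0,0,5],"twist":[0,0,0],"grip":-1},{"translation":[0,0,5],"twist":[0,0,0],"grip":-1},{"translation":[0,0,0],"twist":[0,0,0],"grip":-1}]'; python3 st.py "(-46,-152,113)"
python3 - <<'E'
from h import *
save('wrist','w5')
E
```

```text
t: 15.35
tool_pos: [0.6455, -0.0896, 0.1797]
orientation: [-1.492, -2.754, 0.005]
force: [-0.4, -0.6, -0.4]
opening: 0.0007
t 15.35 pos [ 0.6455 -0.0896  0.1797] cleaner [ -46.  -156.6] q [-0.22  0.3   1.37 -0.    1.49 -0.79] F [-0.4 -0.6 -0.4] op 0.0006676040945514286
twist left [-0.009 -0.003  0.79 ]
shift tool mm [ 2.8 -2.8 66.8]
```

View pics/w5.png

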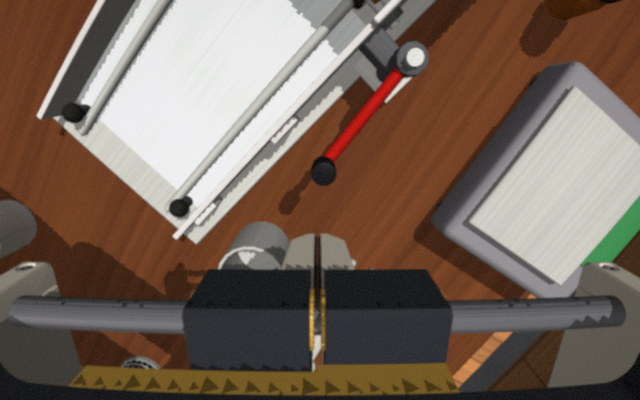

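The wrist view shows the knob at (323,170), straight ahead of the shut fingers at (318,250). The keeper has not moved and the beaker is clear behind at (250,245).

```bash
python3 - <<'E'
from h import *
z=np.load('cl.npz');P=plane('wrist',[(323,166)],.127);print('knob',(P[:,:2]-z['t'])@z['R']*1000)
E
python3 -m pendant '[{"translation":[0,-1,10],"twist":[0,0,0],"grip":-1},{"translation":[0,-1,10],"twist":[0,0,0],"grip":-1},{"translation":[0,-1,10],"twist":[0,0,0],"grip":-1},{"translation":[0,0,10],"twist":[0,0,0],"grip":-1},{"translation":[0,0,10],"twist":[0,0,0],"grip":-1},{"translation":[0,0,9],"twist":[0,0,0],"grip":-1},{"translation":[0,0,6],"twist":[0,0,0],"grip":-1},{"translation":[0,0,0],"twist":[0,0,0],"grip":-1},{"translation":[0,0,0],"twist":[0,0,0],"grip":-1},{"translation":[0,0,0],"twist":[0,0,0],"grip":-1}]'; python3 st.py "(-38,-150,112)"
```

```text
knob [[ -16.5556115  -132.89791011]]
t: 16.4
tool_pos: [0.6409, -0.0902, 0.1095]
orientation: [-1.491, -2.755, 0.005]
force: [0.2, -1.2, 0.6]
opening: 0.0003
t 16.4 pos [ 0.6409 -0.0902  0.1095] cleaner [ -47.5 -152.3] q [-0.22  0.34  1.45 -0.    1.36 -0.8 ] F [ 0.2 -1.2  0.6] op 0.0002995669474064828
twist left [-0.009 -0.003  0.791]
shift tool mm [ 8.4  5.1 -2.5]
```

```bash
python3 -m pendant '[{"translation":[6,0,0],"twist":[0,0,0],"grip":-1},{"translation":[6,0,0],"twist":[0,0,0],"grip":-1},{"translation":[5,0,0],"twist":[0,0,0],"grip":-1},{"translation":[6,-6.5,0],"twist":[0,0,0],"grip":-1},{"translation":[6,-5.8,0],"twist":[0,0,0],"grip":-1},{"translation":[6,-4.8,0],"twist":[0,0,0],"grip":-1},{"translation":[6,-4,0],"twist":[0,0,0],"grip":-1},{"translation":[6,-3.5,0],"twist":[0,0,0],"grip":-1},{"translation":[6,-3,0],"twist":[0,0,0],"grip":-1},{"translation":[6,-2.5,0],"twist":[0,0,0],"grip":-1}]'; python3 st.py "(-10,-75,112)"
python3 - <<'E'
from h import *
save('wrist','w6')
E
```

```text
t: 17.4
tool_pos: [0.5795, -0.0617, 0.1116]
orientation: [-1.498, -2.76, 0.02]
force: [-0.4, -3.3, -1.5]
opening: 0.0002
t 17.4 pos [ 0.5795 -0.0617  0.1116] cleaner [-32.6 -86.2] q [-0.19  0.16  1.65 -0.01  1.33 -0.76] F [-0.4 -3.3 -1.5] op 0.00021889927417134372
twist left [-0.009  0.009  0.788]
shift tool mm [23.9  8.1 -0.6]
```

View pics/w6.png

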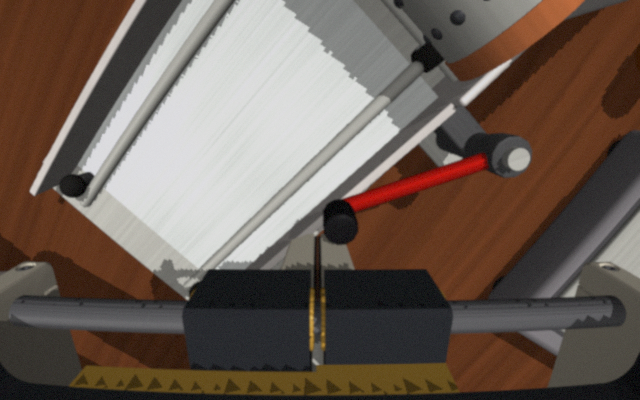

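The keeper is turning. The knob at (340,222) is on the right half of the fingertip and the drum is still seated. Following the arc.

```bash
python3 -m pendant '[{"translation":[6,-1.2,0],"twist":[0,0,0],"grip":-1},{"translation":[6,-1,0],"twist":[0,0.008,0],"grip":-1},{"translation":[6,-0.8,0],"twist":[0,0,0],"grip":-1},{"translation":[6,-0.5,0],"twist":[0,0,0],"grip":-1},{"translation":[6,0,0],"twist":[0,0,0],"grip":-1},{"translation":[6,0,0],"twist":[0,0,0],"grip":-1},{"translation":[6,0.4,0],"twist":[0,0,0],"grip":-1},{"translation":[6,0.8,0],"twist":[0,0,0],"grip":-1},{"translation":[6,1.2,0],"twist":[0,0,0],"grip":-1},{"translation":[6,1.6,0],"twist":[0,0,0],"grip":-1}]'; python3 st.py "(58,-30,112)"
```

```text
t: 18.45
tool_pos: [0.5445, -0.0048, 0.1126]
orientation: [-1.493, -2.754, 0.01]
force: [-0.2, -2.9, -0.3]
opening: 0.0003
t 18.45 pos [ 0.5445 -0.0048  0.1126] cleaner [ 15.6 -40.1] q [-0.1   0.07  1.75 -0.    1.33 -0.68] F [-0.2 -2.9 -0.3] op 0.00033577846487314845
twist left [-0.011 -0.001  0.789]
shift tool mm [37.  23.   0.5]
```

```bash
python3 -m pendant '[{"translation":[5.5,2,0],"twist":[0,0,0],"grip":-1},{"translation":[5.5,2.4,0],"twist":[0,0,0],"grip":-1},{"translation":[5.5,2.8,0],"twist":[0,0,0],"grip":-1},{"translation":[5,3.2,0],"twist":[0,0,0],"grip":-1},{"translation":[5,3.6,0],"twist":[0,0,0],"grip":-1},{"translation":[4,3.6,0],"twist":[0,0,0],"grip":-1},{"translation":[3,3,0],"twist":[0,0,0],"grip":-1},{"translation":[2,2,0],"twist":[0,0,0],"grip":-1},{"translation":[0,0,0],"twist":[0,0,0],"grip":-1},{"translation":[0,0,0],"twist":[0,0,0],"grip":-1}]'; python3 st.py "(58,-30,112)"
python3 - <<'E'
from h import *
save('wrist','w7')
E
```

```text
t: 19.45
tool_pos: [0.5443, 0.0389, 0.1128]
orientation: [-1.494, -2.756, 0.017]
force: [0.3, -0.2, -0.6]
opening: 0.0004
t 19.45 pos [0.5443 0.0389 0.1128] cleaner [ 58.4 -30.6] q [-0.02  0.07  1.75 -0.01  1.33 -0.59] F [ 0.3 -0.2 -0.6] op 0.000446760455437749
twist left [-0.012  0.005  0.79 ]
shift tool mm [ 0.2 -0.7  0.8]
```

View pics/w7.png

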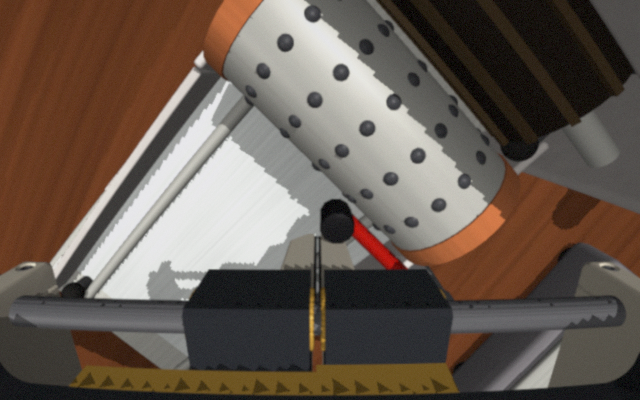

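The arm is nearly across the drum, but there is no stop force yet. A little more.

```bash
python3 -m pendant '[{"translation":[2,1,0],"twist":[0,0,0],"grip":-1},{"translation":[2,1,0],"twist":[0,0,0],"grip":-1},{"translation":[2,1,0],"twist":[0,0,0],"grip":-1},{"translation":[2,1,0],"twist":[0,0,0],"grip":-1},{"translation":[2,0,0],"twist":[0,0,0],"grip":-1},{"translation":[2,0,0],"twist":[0,0,0],"grip":-1},{"translation":[2,0,0],"twist":[0,0,0],"grip":-1},{"translation":[2,0,0],"twist":[0,0,0],"grip":-1},{"translation":[2,0,0],"twist":[0,0,0],"grip":-1},{"translation":[2,0,0],"twist":[0,0,0],"grip":-1}]'; python3 st.py "(58,-30,112)"
python3 - <<'E'
from h import *
z=np.load('cl.npz');im,d=save('wrist','w8');h=cv2.cvtColor(im,cv2.COLOR_RGB2HSV)
m=cv2.inRange(h,(0,150,80),(6,255,255))|cv2.inRange(h,(174,150,80),(180,255,255));v,u=np.where(m>0)
P=plane('wrist',np.c_[u,v],.097);c=(P[:,:2]-z['t'])@z['R']*1000;print(len(u),c.min(0),c.max(0))
for a in range(-115,-30,10):
    s=c[abs(c[:,1]-a)<5]
    if len(s):print(a,np.median(s[:,0]))
E
```

```text
t: 20.5
tool_pos: [0.5442, 0.039, 0.1133]
orientation: [1.499, 2.736, -0.049]
force: [6.0, -10.0, -3.8]
opening: 0.0006
t 20.5 pos [0.5442 0.039  0.1133] cleaner [ 58.4 -30.4] q [ 0.    0.06  1.76 -0.04  1.32 -0.55] F [  6.  -10.   -3.8] op 0.0005681092831037039
twist left [-0.003  0.039  0.781]
shift tool mm [ 0.1 -0.6  1.3]
909 [ 74.51097075 -87.5612715 ] [ 84.0581905 -35.0924769]
-85 80.974255793123
-75 79.20039608428266
-65 79.43544627094207
-55 79.31044936431405
-45 79.94945511678605
-35 82.65657026208582
```

At the stop: 12 N with no further motion, and the bar lies at x≈79 for all y, so square across. Back off and rise clear.

```bash
python3 -m pendant '[{"translation":[-6,0,0],"twist":[0,0,0],"grip":-1},{"translation":[-15,0,0],"twist":[0,0,0],"grip":-1},{"translation":[-15,0,-10],"twist":[0,0,0],"grip":-1},{"translation":[0,0,-40],"twist":[0,0,0],"grip":-1},{"translation":[0,0,-40],"twist":[0,0,0],"grip":-1},{"translation":[-35,0,-20],"twist":[0,0,0],"grip":-1},{"translation":[-40,-25,0],"twist":[0,0,0],"grip":-1},{"translation":[-40,-25,0],"twist":[0,0,0],"grip":-1},{"translation":[-40,-25,0],"twist":[0,0,0],"grip":-1},{"translation":[-40,-25,0],"twist":[0,0,0],"grip":-1}]'; python3 st.py
python3 - <<'E'
from h import *
z=np.load('cl.npz')
im,d=save('top','t9');im2,d2=save('scene','s9')
a=cv2.resize(cv2.imread('pics/t9.png')[110:250,195:385],None,fx=4,fy=4,interpolation=cv2.INTER_CUBIC)[:,:400]
b=cv2.resize(cv2.imread('pics/s9.png')[150:337,230:363],None,fx=3,fy=3,interpolation=cv2.INTER_CUBIC)[:560]
cv2.imwrite('pics/end.png',np.hstack([a,b]))
E
```

```text
t: 21.55
tool_pos: [0.5896, -0.2098, 0.237]
orientation: [1.483, 2.745, -0.039]
force: [0.4, 0.0, 0.6]
opening: 0.0006
t 21.55 pos [ 0.5896 -0.2098  0.237 ] cleaner [-175.2 -127.3] q [-0.41  0.18  1.4  -0.03  1.54 -0.99] F [0.4 0.  0.6] op 0.0006085829470291193
twist left [0.001 0.033 0.793]
```

View pics/end.png

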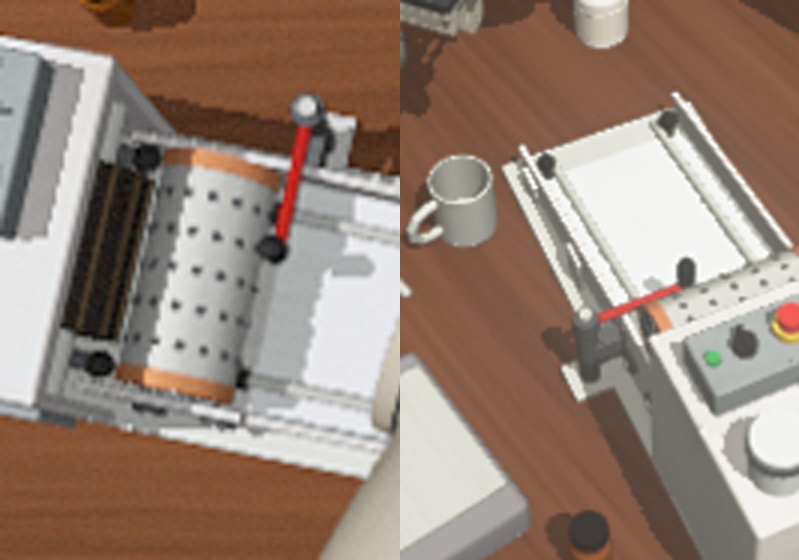

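Drum seated between its wheels and keeper across its front, with the knob at crop (270,248); beaker and jar are untouched. One numeric check, then I hand in.

Run:
```python
from h import *
z=np.load('cl.npz');C=lambda x,y:(x/4+195-.375,y/4+110-.375)
k=(plane('top',[C(270,247)],.125)[0,:2]-z['t'])@z['R']*1000
a=np.arctan2(k[1]+125,77-k[0]);print('knob',k,'angle',a)
d=np.load('pics/t9.npy');P=bydepth('top',[C(200+x,275) for x in range(-30,40,10)],d);print(np.c_[(P[:,:2]-z['t'])@z['R']*1000,P[:,2]*1000].round(1))
if abs(a-1.571)<.1: print(robot.close_job())
```

```text
knob [ 78.25027664 -24.36705516] angle 1.5832198161562445
[[136.7   8.2 133.8]
 [129.9   7.  135.2]
 [123.3   5.8 136.1]
 [117.9   4.  131.8]
 [111.3   2.7 132.5]
 [106.1   0.7 126.6]
 [ 99.9  -0.8 125.5]]
the job is handed in; nothing more can be done
None
```

I pushed the indented cylinder up the ramp at about 40 mm/s, with both open fingertips behind it, until it dropped into the seat. I then pushed the red keeper round by its knob to its stop, using the shut fingertips. The job was handed in at about 22 s of the 56 s allowed.

- **Drum:** its top line measured x ≈ 125 mm, z ≈ 136 mm in the cleaner's frame, against 126 and 135 expected for the seat.
- **Keeper:** its angle measured 1.58 rad from the knob in the top view, against a stop of 1.571. At the stop it held about 12 N without moving further.
- **Rest of the scene:** in the last pictures, which are crops around the machine, the beaker, the jar and the vial stood where they were. The arm was well clear and touching nothing. I did not check the sleeve, brush, spanner or turquoise look-alikes again, but the arm never went near them at table height.

**Small disagreements:** before the push, the knob's position differed by about 5 mm between the top and wrist views, and the wrist view put the bar at x ≈ 79 mm where 77 was expected. Neither affected the result. No check failed.

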